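# Put the forming stakes away in reverse order

## Task

Move the four small steel stakes from their row of seat blocks into the empty storage tray, one to a bay, in reverse order as seen from the robot: the leftmost stake of the row goes into the rightmost bay, the second from the left into the second bay from the right, and so on. Stand each one upright on the floor of its bay without dropping it or knocking any stake over, and leave them all standing there, let go and still.

Things in the scene. Friction and masses are not known exactly. Their poses are not given: they have to be found in the camera images.
- stake_ball: Small forming stake (ball head). Steel, on a dark wooden foot disc 40 mm in diameter and 10 mm high. Round shank 26 mm in diameter from 10 to 50 mm above the underside: the place to grip. Above it a 16 mm neck and a polished ball 29 mm in diameter. Total height 81.5 mm, mass about 240 g. Starts upright on one of the four seat blocks at any yaw. Origin: centre of the underside; z up along the stake.
- stake_cone: Small forming stake (cone head). Steel, on a dark wooden foot disc 40 mm in diameter and 10 mm high. Round shank 30 mm in diameter from 10 to 50 mm above the underside: the place to grip. Above it a cone tapering to a 4 mm point. Total height 86 mm, mass about 270 g. Starts upright on one of the four seat blocks at any yaw. Origin: centre of the underside; z up along the stake.
- stake_flat: Small forming stake (flat head). Steel, on a dark wooden foot disc 40 mm in diameter and 10 mm high. Round shank 36 mm in diameter from 10 to 62 mm above the underside: the place to grip. The shank simply ends in a flat round face; the shortest and thickest stake. Total height 62 mm, mass about 380 g. Starts upright on one of the four seat blocks at any yaw. Origin: centre of the underside; z up along the stake.
- stake_ridge: Small forming stake (ridge head). Steel, on a dark wooden foot disc 40 mm in diameter and 10 mm high. Round shank 28 mm in diameter from 10 to 50 mm above the underside: the place to grip. Above it an upright blade 27 x 9 mm in plan (long side along the stake's x) and 26 mm high. Total height 76 mm, mass about 230 g. Starts upright on one of the four seat blocks at any yaw. Origin: centre of the underside; z up along the stake.
- seat_ball: Plain pale plywood seat block 54 x 54 mm, 14 mm high, fixed, one of four alike in a row; this is the one that the ball stake stands on at the start. Origin: centre of its underside (its top is 14 mm higher); y along the row.
- seat_cone: Plain pale plywood seat block 54 x 54 mm, 14 mm high, fixed, one of four alike in a row; this is the one that the cone stake stands on at the start. Origin: centre of its underside (its top is 14 mm higher); y along the row.
- seat_flat: Plain pale plywood seat block 54 x 54 mm, 14 mm high, fixed, one of four alike in a row; this is the one that the flat stake stands on at the start. Origin: centre of its underside (its top is 14 mm higher); y along the row.
- seat_ridge: Plain pale plywood seat block 54 x 54 mm, 14 mm high, fixed, one of four alike in a row; this is the one that the ridge stake stands on at the start. Origin: centre of its underside (its top is 14 mm higher); y along the row.
- row_base: Dark wooden strip 66 x 262 x 10 mm (x, y, z), fixed to the bench, that carries the row of four seat blocks at y = +96, +32, -32, -96 mm. Origin: centre of its underside; y runs along the row to the robot's left, x away from the robot; turned at most 0.45 rad. It may stand on the robot's left with the tray on the right, or the other way round.
- tray: Pale wooden storage tray 70 x 262 mm (x, y), fixed to the bench, empty at the start, with four open square bays 58 x 58 mm in one row. Floor 8 mm above the bench; walls and dividers 6 mm thick, their tops 16 mm above the bench. Bay centres lie on its y axis at y = +96, +32, -32, -96 mm (+96 is the leftmost bay). Origin: centre of its underside; y runs along the row to the robot's left, x away from the robot; turned at most 0.45 rad.
Mind the look-alikes: they are no part of the job. Leave any purple or red look-alike of the stake_ridge alone.

How it is judged:
By the outcome, as a careful person would: the job done as asked, in the order asked, and still so for the second after the job is handed in, with the robot touching nothing.
It also fails if it takes over 120 s, if anything falls off the work surface, if the arm or the gripper's body presses on something with over 40 N, if the wrist force passes 120 N, or if a joint passes its speed limit or range.

## Robot

A 6-joint arm with a two-finger parallel gripper is mounted at the origin on the work surface. World frame = base frame: x ahead of the robot, y to its left, z up, the work surface at z = 0. Lengths are in mm, angles in rad, forces in N, time in s.
With the tool pointing down it reaches from about 300 to 775 mm from the base axis. Payload 14.6 kg.
Tool frame: the origin (TCP) lies at the very end of the fingers, on their centre line; the grasp point (between the pads) lies 19 mm behind it; z points along the fingers, y is the line along which they close (so a half turn about z gives the same grasp; the last joint's range is limited). The gripper opens to 94 mm and grips with 3 to 60 N. Pads are 16 mm wide; open, the fingers measure 119 mm over their backs; the gripper's body (75 mm by 177 mm) begins 78 mm behind the grasp point.
Start: joints at [-1.197, 0.3, 1.521, -0, 1.321, -0.067], TCP at [234.657, -497.419, 205.446] pointing down, gripper open.
Joint ranges: [-3.03, 3.03], [-0.79, 2.21], [0.23, 2.52], [-1.04, 4.18], [0, 3.07], [-2.55, 2.55]. Speed limits (rad/s): [2.22, 2.22, 2.57, 3.14, 3.14, 3.14].

## Interface

Orientations are given as [roll, pitch, yaw] about the fixed x, y, z axes, in that order (R = Rz(yaw) Ry(pitch) Rx(roll)).
In Python, from cell import manip, camera, get_calibration gives the robot as it stands. The module is installed in compiled form; this text tells all that it offers.
- The arm moves only by the tool jog_arm, never from a script. Its argument "plan" is one flat list of numbers, 6 for each row, row after row: the shift along the world's x, y, z in m, then the turn, a rotation vector about the world's x, y, z in degrees. A call has 1 to 20 rows; each row is the pose to reach, as a shift and turn from the pose commanded when the call began; what a row does not reach only later rows make up. A row lasts 1/10 s, in which the tool goes at most 50 mm and 8.59 degrees, less where a joint would pass 70% of its speed; a pose out of reach is approached as far as the arm can. A call with a gripper value outside its range is refused whole. "claw" is the finger opening in m, from 0 to 0.094, set as the call begins (left out, the last holds). The fingers move at their own pace and stop on an object; "force" is the grip in N (left out, the last holds). Time passes only in rows, so rows that repeat a pose let the fingers close. It gives the time, the measured TCP pose, the force, the opening and the grip force at its end, in the units of the state.
- manip.read_state(): the state, without advancing time (a new reading comes with each control period).
- camera(name): name is "scene" or "top"; returns (picture, depth): 420x560x3 uint8, red, green, blue; 420x560 float32, mm along the optical axis (not along the pixel's ray), 0 where there is no reading.
- get_calibration(name): a dict with "fx", "fy", "cx", "cy" (pixels), "origin" and "attitude" of the camera in the world. Camera axes: x right, y down, z forward; pixel columns grow to the right and rows downward; lengths in mm; the calibration is good to about 2 mm. A picture is of the moment at which its call begins. get_calibration takes no time and is no camera call.
- manip.sign_off(): hands the job in; it is judged then, once.
The state is a dict: "clock": time; "joints": joint angles; "qd": joint speeds; "effort": joint torques, N m; "eef_pos": TCP position; "eef_rot": TCP orientation; "wrist_force": force on the tool from outside, world axes, zero at the start; "moment": the same for the moment, N m; "finger_gap": finger opening in mm; "finger_force": force on a finger pad.
Only numpy, scipy, OpenCV 4.12 (cv2) and the standard library are available. Lean on these libraries where they do the work, as an engineer would, in place of code of your own. Each camera call takes 0.05 s, during which the arm holds its last target. There are 200 camera calls.

## Working session

There is one attempt and no reset: what is moved stays moved. The work goes in short steps, Python scripts to look and compute and a tool call to move; the robot and the scene stay as the last step left them, time stands still between calls to the robot, and variables do not carry over. Pictures are saved under pics/ and viewed, at most 14 in all, crops included, and the job is handed in when it is done.

Besides the shell and the picture viewer there is one more tool, called by a JSON object that holds its "name" and its "arguments". jog_arm: Moves the arm, as the interface text tells. Its arguments: {"type":"object","properties":{"plan":{"type":"array"},"claw":{"type":"number"},"force":{"type":"number"}},"required":["plan"]}

```bash
mkdir -p pics; cat > h.py <<'E'
import numpy as np, cv2
from cell import manip, camera, get_calibration
def snap(n):
    p,d=camera(n); c=get_calibration(n); np.savez(f'{n}.npz',p=p,d=d); return p,d,c
def save(p,f): cv2.imwrite(f'pics/{f}.png',p[:,:,::-1])
E
python3 - <<'E'
from h import *
for n in('top','scene'):
    p,d,c=snap(n); save(p,n+'0'); print(c)
print(manip.read_state())
E
```

```text
{'fx': 410.63900877378177, 'fy': 410.63900877378177, 'cx': 278.9638986238418, 'cy': 212.123119560532, 'origin': array([453.07534551, -15.25095451, 866.50261021]), 'attitude': array([-3.0532597 ,  0.0168442 , -1.59492199])}
{'fx': 540.9369010072616, 'fy': 540.9369010072616, 'cx': 282.0418947290894, 'cy': 205.37886214464217, 'origin': array([1088.75134888,  555.19165212,  751.3635984 ]), 'attitude': array([-2.29647085, -0.01244557,  2.36031252])}
{'clock': 0.1, 'joints': array([-1.19662940e+00,  3.00444099e-01,  1.52152551e+00, -3.65539719e-05,
        1.32068559e+00, -6.66106729e-02]), 'qd': array([-0.00050491, -0.00237473, -0.00149613, -0.00043252, -0.00172036,
        0.00038911]), 'effort': array([ 8.81064898e-04, -5.32647300e+01, -3.53285944e+01,  7.09631760e-02,
        2.34824186e-02, -3.24233440e-05]), 'eef_pos': array([ 234.55043713, -497.21868989,  204.92464293]), 'eef_rot': array([-3.14053010e+00, -3.53964253e-05,  4.40786644e-01]), 'wrist_force': array([-0.24087682, -0.13981958, -0.75087495]), 'moment': array([-0.00020888,  0.00324134, -0.0406549 ]), 'finger_force': 0.0, 'finger_gap': 93.67939617675786}
```

View pics/top0.png

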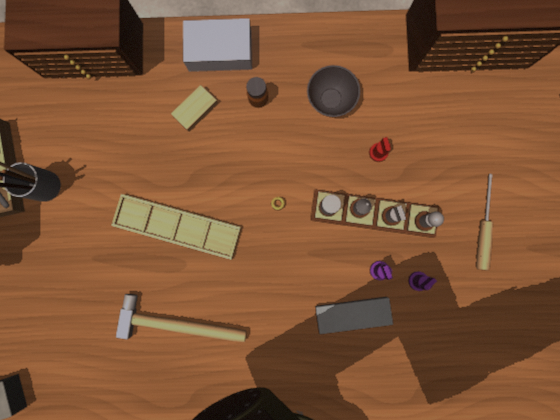

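View pics/scene0.png

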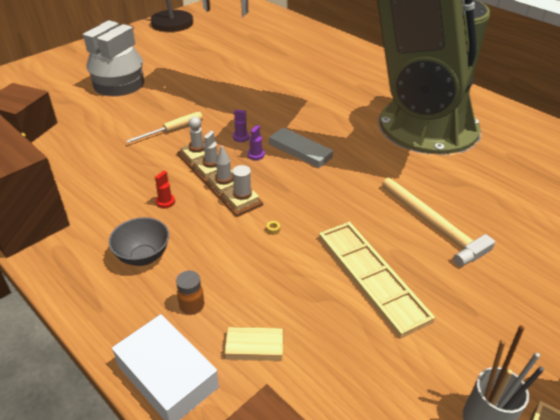

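Top view: tray at about (177,227) on the robot's left. The row is at about (376,214) on the right, and left to right it holds flat (331,206), cone (361,209), ridge (395,214), ball (430,220). Look-alikes are the two purple ridges (381,270) and (421,282) and the red one (381,149), all off the row. The steel ridge wanted is the one at (395,214).

```bash
cat >> h.py <<'E'
from scipy.spatial.transform import Rotation as R
def rays(c,uv):
    uv=np.atleast_2d(uv).astype(float); r=np.c_[(uv[:,0]-c['cx'])/c['fx'],(uv[:,1]-c['cy'])/c['fy'],np.ones(len(uv))]
    return r@R.from_euler('xyz',c['attitude']).as_matrix().T
def onplane(c,uv,z):
    r=rays(c,uv); o=c['origin']; return o+r*((z-o[2])/r[:,2])[:,None]
def world(c,d):
    v,u=np.mgrid[:d.shape[0],:d.shape[1]]; r=rays(c,np.c_[u.ravel(),v.ravel()])
    w=c['origin']+r*d.reshape(-1,1); w[d.ravel()<=0]=np.nan; return w.reshape(*d.shape,3)
E
python3 - <<'E'
from h import *
for n in('top','scene'):
    f=np.load(n+'.npz');p,d=f['p'],f['d'];c=get_calibration(n);w=world(c,d)
    hsv=cv2.cvtColor(p,cv2.COLOR_RGB2HSV)
    bench=(np.abs(w[...,2])<8)&(w[...,0]>300)&(w[...,0]<600); print(n,'bench z',np.nanmedian(w[...,2][bench]))
    pale=((hsv[...,0]>=20)&(hsv[...,0]<40)&(hsv[...,1]>60)&(hsv[...,2]>100)).astype(np.uint8)
    cs,_=cv2.findContours(cv2.morphologyEx(pale,cv2.MORPH_CLOSE,np.ones((7,7))) if 1 else pale,0,2)
    for q in cs:
        if cv2.contourArea(q)<250: continue
        q=q.reshape(-1,2); z=16 if True else 24
        P=onplane(c,q,z)[:,:2].astype(np.float32); b=cv2.minAreaRect(P); print(' pale',q.mean(0).round(),np.round(b[0],1),np.round(b[1],1),round(b[2],1),'z',np.nanmedian(w[q[:,1],q[:,0],2]).round(1))
    # high things
    reg=(w[...,2]>32)&(w[...,2]<110)&(w[...,0]>330)&(w[...,0]<600)&(w[...,1]<0)&(w[...,1]>-420)
    k,l,s,_=cv2.connectedComponentsWithStats(reg.astype(np.uint8))
    for i in range(1,k):
        if s[i,4]<25: continue
        W=w[l==i]; Z=W[:,2]; print(' stake',s[i],'zmax',np.percentile(Z,98).round(1),'rgb',np.median(p[l==i],0),'rect',np.round(cv2.minEnclosingCircle(W[:,:2].astype(np.float32))[0],1), 'top xy',W[Z>np.percentile(Z,70)].mean(0).round(1),'med',np.median(W,0).round(1))
p=np.load('top.npz')['p']; save(cv2.resize(p[180:300,300:460],None,fx=5,fy=5,interpolation=2),'row')
E
```

```text
top bench z -0.22979648241744144
 pale [187. 329.] [295.  189.5] [234.6  14.6] 80.1 z 23.6
 pale [175. 226.] [505.5 213.7] [261.9  70.2] 73.0 z 14.8
 pale [375. 214.] [ 523.5 -203.2] [248.   54.7] 80.6 z 23.6
 pale [196. 107.] [759.9 175.3] [48.1 88.9] 44.6 z 19.0
 stake [319 195  21  22 355] zmax 88.7 rgb [168. 160. 154.] rect [ 535.8 -102.6] top xy [ 535.4 -102.1   87. ] med [ 533.5 -100.1   85.1]
 stake [350 199  21  19 314] zmax 107.3 rgb [94.  75.  66.5] rect [ 531.3 -166.2] top xy [ 530.4 -164.5   95.5] med [ 527.9 -160.3   76.4]
 stake [382 206  23  20 343] zmax 101.5 rgb [96. 65. 57.] rect [ 514.2 -230.3] top xy [ 513.5 -229.1   96.3] med [ 512.  -224.6   72. ]
 stake [415 212  29  19 413] zmax 105.3 rgb [98. 81. 74.] rect [ 501.2 -296. ] top xy [ 501.3 -295.5  102.2] med [ 500.5 -289.2   74.6]
 stake [375 265  17  15 197] zmax 78.3 rgb [ 91.  45. 101.] rect [ 403.  -206.3] top xy [ 402.8 -206.1   76.1] med [ 403.8 -202.5   57.7]
 stake [415 276  21  15 223] zmax 78.0 rgb [55. 27. 57.] rect [ 379.8 -284.9] top xy [ 379.5 -284.6   75.8] med [ 381.7 -280.    57.3]
scene bench z -0.5705258672641094
 pale [247. 340.] [758.9 172.1] [50.4 90.4] 43.9 z 17.8
 pale [374. 278.] [508.2 214.5] [263.1  72.9] 73.1 z 13.2
 pale [428. 210.] [292.7 183.3] [234.7  18.6] 80.0 z 22.0
 pale [452. 141.] [38.6 93.5] [ 76.7 199.5] 69.7 z 11.6
 stake [235 110  12  21 229] zmax 76.5 rgb [85. 48. 83.] rect [ 384.  -281.8] top xy [ 383.2 -283.4   71.3] med [ 386.1 -279.8   53.5]
 stake [ 189  117   64   81 1720] zmax 102.2 rgb [126. 115. 103.] rect [ 528.4 -199.3] top xy [ 526.6 -187.8   90.9] med [ 530.8 -164.5   68.1]
 stake [250 125  12  23 203] zmax 76.5 rgb [95. 53. 95.] rect [ 406.6 -204.9] top xy [ 407.8 -204.3   71.7] med [ 410.9 -201.8   51. ]
```

View pics/row.png

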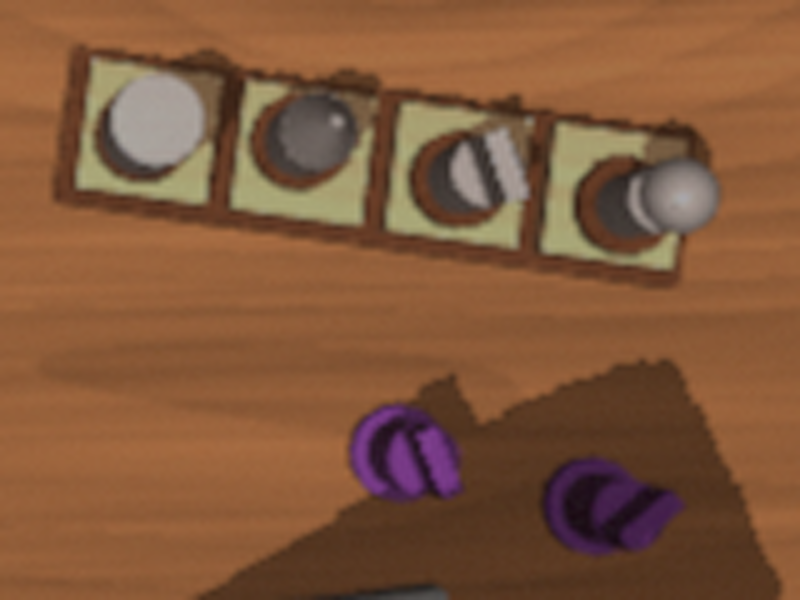

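The crop confirms the order left to right: flat top (158,118), dark cone (318,130), steel ridge blade (507,165), ball (680,197). The purple look-alikes at (405,450) and (610,505) stand off the row.

```bash
python3 - <<'E'
from h import *
c=get_calibration('top')
for n,(X,Y),z in (('flat',(158,118),86),('ridge',(507,165),100),('ball',(680,197),91)):
    print(n,onplane(c,[[300+(X+.5)/5-.5,180+(Y+.5)/5-.5]],z).round(1))
f=np.load('top.npz');w=world(c,f['d']);q=w[195:222,345:375].reshape(-1,3);q=q[q[:,2]>98];print('cone tip',q.mean(0).round(1),len(q))
# seat-only corners at z=24, foot ring centre from dark-red mask per stake
hsv=cv2.cvtColor(f['p'],cv2.COLOR_RGB2HSV)
pale=((hsv[...,0]>=20)&(hsv[...,0]<40)&(hsv[...,1]>60)&(hsv[...,2]>100)).astype(np.uint8)
roi=np.zeros_like(pale);roi[185:245,305:445]=1
n,l,s,_=cv2.connectedComponentsWithStats(pale*roi)
for i in range(1,n):
    if s[i,4]>80:
        v,u=np.nonzero(l==i);b=cv2.minAreaRect(onplane(c,np.c_[u,v],24)[:,:2].astype(np.float32));print('seat',np.round(b[0],1),np.round(b[1],1),round(b[2],1))
# scene view: cone tip & ball & flat
p=np.load('scene.npz')['p'];save(cv2.resize(p[110:220,170:280],None,fx=5,fy=5,interpolation=2),'rows')
E
```

```text
flat [[ 537.  -103.8   86. ]]
ridge [[ 514.5 -231.5  100. ]]
ball [[ 501.5 -298.2   91. ]]
cone tip [ 531.  -165.3  104.1] 32
seat [ 538.6 -106.9] [54.1 54.1] 80.9
seat [ 528.1 -170. ] [54.4 54.1] 80.7
seat [ 517.6 -232.7] [54.1 53.9] 80.7
seat [ 507.3 -295.9] [54.3 54.1] 80.7
```

View pics/rows.png

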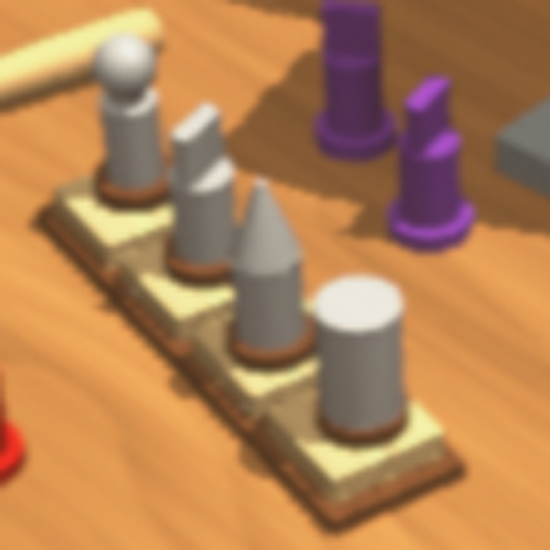

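The scene view agrees: flat (358,303) nearest, then cone tip (261,182), ridge (197,135) and ball (126,62) on the row. The purple and red ones stand off it. First move: above the flat stake with the fingers closing across the row.

{"name": "jog_arm", "arguments": {"plan": [0.15,0.2,0,0,0,28,0.302,0.394,0,0,0,55.4,0.302,0.394,0,0,0,55.4,0.302,0.394,0,0,0,55.4,0.302,0.394,0,0,0,55.4,0.302,0.394,0,0,0,55.4,0.302,0.394,0,0,0,55.4,0.302,0.394,0,0,0,55.4,0.302,0.394,0,0,0,55.4,0.302,0.394,0,0,0,55.4,0.302,0.394,0,0,0,55.4,0.302,0.394,0,0,0,55.4,0.302,0.394,0,0,0,55.4,0.302,0.394,-0.045,0,0,55.4,0.302,0.394,-0.045,0,0,55.4,0.302,0.394,-0.045,0,0,55.4,0.302,0.394,-0.045,0,0,55.4], "claw": 0.065, "force": 40}}

```text
clock: 1.8
eef_pos: [537.1, -104.1, 162.3]
eef_rot: [3.14, 0.0, 1.407]
wrist_force: [0.5, 0.1, 1.3]
finger_gap: 65.1
finger_force: 0.0
```

```bash
python3 - <<'E'
from h import *
p,d,c=snap('scene'); save(cv2.resize(p[60:220,170:330],None,fx=3.7,fy=3.7,interpolation=2),'hover'); print(manip.read_state()['eef_pos'])
E
```

```text
[ 537.18846208 -103.96703611  162.3018574 ]
```

View pics/hover.png

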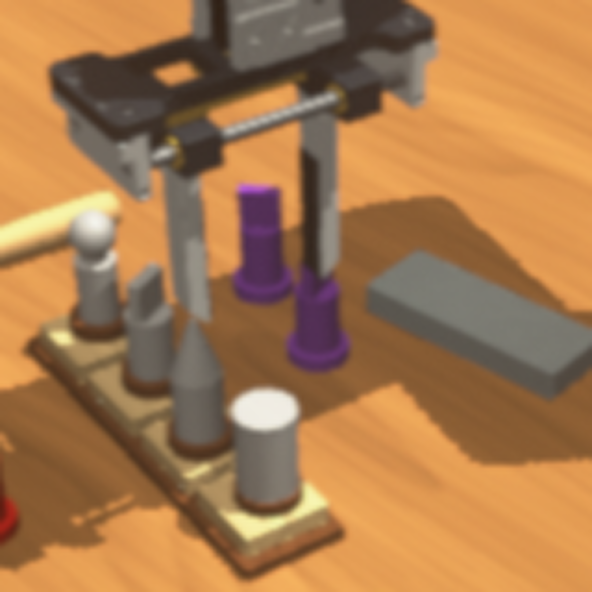

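The fingers, tips at about (195,315) and (320,275), straddle the flat stake's axis (265,400). Descend.

{"name": "jog_arm", "arguments": {"plan": [0,0,-0.03,0,0,0,0,0,-0.06,0,0,0,0,0,-0.085,0,0,0,0,0,-0.105,0,0,0,0,0,-0.116,0,0,0,0,0,-0.122,0,0,0,0,0,-0.122,0,0,0,0,0,-0.122,0,0,0]}}

```text
clock: 2.65
eef_pos: [537.2, -103.6, 39.5]
eef_rot: [3.14, 0.0, 1.408]
wrist_force: [0.0, 0.5, 0.4]
finger_gap: 65.1
finger_force: 0.0
```

{"name": "jog_arm", "arguments": {"plan": [0,0,0,0,0,0,0,0,0,0,0,0,0,0,0,0,0,0,0,0,0,0,0,0,0,0,0,0,0,0,0,0,0,0,0,0,0,0,0,0,0,0,0,0,0,0,0,0], "claw": 0.02, "force": 40}}

```text
clock: 3.45
eef_pos: [536.7, -103.4, 38.6]
eef_rot: [3.141, 0.0, 1.408]
wrist_force: [-0.9, -0.7, 4.4]
finger_gap: 35.5
finger_force: 40.0
```

{"name": "jog_arm", "arguments": {"plan": [0,0,0.01,0,0,0,0,0,0.03,0,0,0,0,0,0.055,0,0,0,-0.003,0.01,0.07,0,0,0,-0.009,0.035,0.07,0,0,-1,-0.018,0.07,0.07,0,0,-3,-0.028,0.107,0.07,0,0,-4,-0.038,0.144,0.07,0,0,-5,-0.047,0.18,0.07,0,0,-6,-0.054,0.207,0.07,0,0,-7,-0.058,0.221,0.07,0,0,-7.65,-0.0588,0.2255,0.065,0,0,-7.65,-0.0588,0.2255,0.045,0,0,-7.65,-0.0588,0.2255,0.02,0,0,-7.65,-0.0588,0.2255,0.005,0,0,-7.65,-0.0588,0.2255,0,0,0,-7.65,-0.0588,0.2255,0,0,0,-7.65,-0.0588,0.2255,0,0,0,-7.65]}}

```text
clock: 5.25
eef_pos: [478.2, 122.0, 39.1]
eef_rot: [3.141, -0.0, 1.274]
wrist_force: [0.7, -0.1, -3.2]
finger_gap: 35.5
finger_force: 40.0
```

```bash
python3 - <<'E'
from h import *
s=manip.read_state(); print(s['eef_pos'],s['wrist_force'],s['finger_gap'])
p,d,c=snap('scene'); save(cv2.resize(p[150:340,280:450],None,fx=3.1,fy=3.1,interpolation=2),'place1')
E
```

```text
[478.23920508 121.98801699  39.08102294] [ 0.74680909 -0.06143006 -3.22901699] 35.484283324382424
```

View pics/place1.png

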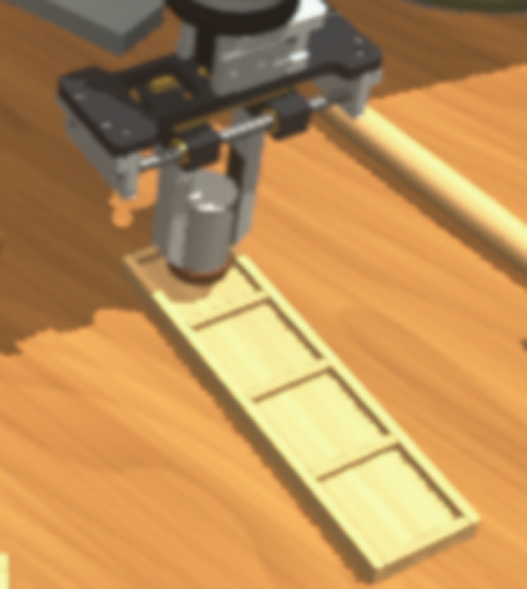

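The flat stake's foot at (200,265) hangs upright over the rightmost bay. Lower it.

{"name": "jog_arm", "arguments": {"plan": [0,0,-0.005,0,0,0,0,0,-0.01,0,0,0,0,0,-0.013,0,0,0,0,0,-0.0145,0,0,0,0,0,-0.0155,0,0,0,0,0,-0.0155,0,0,0,0,0,-0.0155,0,0,0]}}

```text
clock: 6.0
eef_pos: [477.9, 122.1, 23.0]
eef_rot: [3.141, -0.0, 1.274]
wrist_force: [0.4, -0.2, -2.5]
finger_gap: 35.8
finger_force: 40.0
```

{"name": "jog_arm", "arguments": {"plan": [0,0,-0.0005,0,0,0,0,0,-0.0005,0,0,0,0,0,-0.001,0,0,0,0,0,-0.001,0,0,0]}}

```text
clock: 6.4
eef_pos: [478.0, 122.1, 22.6]
eef_rot: [3.141, -0.0, 1.274]
wrist_force: [-4.4, -1.2, 6.8]
finger_gap: 35.6
finger_force: 40.0
```

{"name": "jog_arm", "arguments": {"plan": [0,0,0,0,0,0,0,0,0,0,0,0,0,0,0,0,0,0,0,0,0,0,0,0,0,0,0,0,0,0,0,0,0,0,0,0], "claw": 0.065}}

```text
clock: 7.0
eef_pos: [477.8, 122.1, 21.9]
eef_rot: [-3.142, 0.0, 1.274]
wrist_force: [0.9, 0.3, 0.7]
finger_gap: 64.9
finger_force: 0.0
```

{"name": "jog_arm", "arguments": {"plan": [0,0,0.02,0,0,0,0,0,0.06,0,0,0,0,0,0.1,0,0,0,0,0,0.12,0,0,0,0.0531,-0.2879,0.12,0,0,7.65,0.0531,-0.2879,0.12,0,0,7.65,0.0531,-0.2879,0.12,0,0,7.65,0.0531,-0.2879,0.12,0,0,7.65,0.0531,-0.2879,0.12,0,0,7.65,0.0531,-0.2879,0.12,0,0,7.65,0.0531,-0.2879,0.12,0,0,7.65,0.0531,-0.2879,0.12,0,0,7.65,0.0531,-0.2879,0.12,0,0,7.65,0.0531,-0.2879,0.12,0,0,7.65]}}

```text
clock: 8.4
eef_pos: [531.0, -164.6, 142.1]
eef_rot: [3.142, -0.0, 1.409]
wrist_force: [1.0, -0.4, -1.0]
finger_gap: 65.2
finger_force: 0.0
```

{"name": "jog_arm", "arguments": {"plan": [0,0,-0.02,0,0,0,0,0,-0.045,0,0,0,0,0,-0.07,0,0,0,0,0,-0.09,0,0,0,0,0,-0.1,0,0,0,0,0,-0.1035,0,0,0,0,0,-0.1035,0,0,0,0,0,-0.1035,0,0,0]}}

```text
clock: 9.2
eef_pos: [531.5, -165.9, 39.5]
eef_rot: [3.14, 0.0, 1.408]
wrist_force: [0.3, -0.6, -0.1]
finger_gap: 64.7
finger_force: 0.0
```

{"name": "jog_arm", "arguments": {"plan": [0,0,0,0,0,0,0,0,0,0,0,0,0,0,0,0,0,0,0,0,0,0,0,0,0,0,0,0,0,0,0,0,0,0,0,0,0,0,0,0,0,0,0,0,0,0,0,0], "claw": 0.015, "force": 40}}

```text
clock: 10.0
eef_pos: [531.1, -165.9, 38.5]
eef_rot: [3.141, 0.0, 1.408]
wrist_force: [0.6, 0.7, 1.0]
finger_gap: 29.5
finger_force: 40.0
```

```bash
python3 - <<'E'
from h import *
p,d,c=snap('scene'); save(cv2.resize(p[80:350,170:450],None,fx=2.1,fy=2.1,interpolation=2),'grip2')
E
```

```text
(no output)
```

View pics/grip2.png

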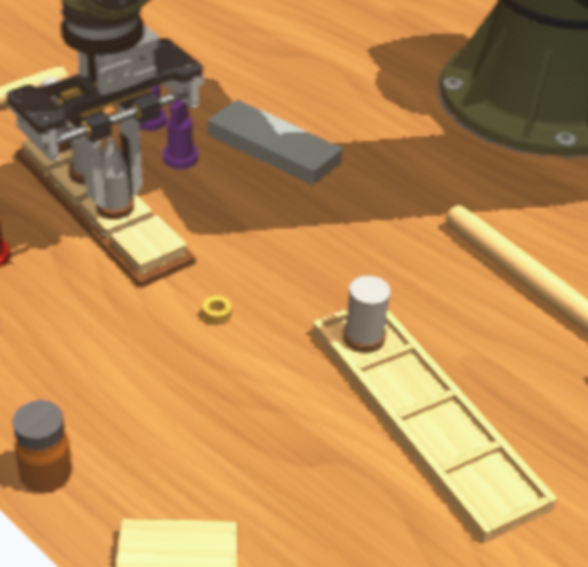

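The flat stake stands in the rightmost bay at (366,320), and the cone is gripped at (115,190). Carry the cone to the second bay from the right.

{"name": "jog_arm", "arguments": {"plan": [0,0,0.01,0,0,0,0,0,0.03,0,0,0,0,0,0.055,0,0,0,0,0.005,0.075,0,0,0,-0.002,0.025,0.08,0,0,0,-0.006,0.06,0.08,0,0,-1,-0.01,0.1,0.08,0,0,-2,-0.014,0.14,0.08,0,0,-3,-0.018,0.18,0.08,0,0,-4,-0.022,0.22,0.08,0,0,-5,-0.026,0.26,0.08,0,0,-6,-0.03,0.3,0.08,0,0,-7,-0.033,0.33,0.08,0,0,-7.65,-0.0344,0.345,0.08,0,0,-7.65,-0.0344,0.3491,0.075,0,0,-7.65,-0.0344,0.3491,0.055,0,0,-7.65,-0.0344,0.3491,0.03,0,0,-7.65,-0.0344,0.3491,0.01,0,0,-7.65,-0.0344,0.3491,0,0,0,-7.65,-0.0344,0.3491,0,0,0,-7.65]}}

```text
clock: 12.05
eef_pos: [496.1, 182.3, 37.4]
eef_rot: [-3.14, 0.001, 1.273]
wrist_force: [-0.4, -0.4, -2.3]
finger_gap: 29.2
finger_force: 40.0
```

{"name": "jog_arm", "arguments": {"plan": [0,0,-0.005,0,0,0,0,0,-0.01,0,0,0,0,0,-0.013,0,0,0,0,0,-0.0145,0,0,0,0,0,-0.0155,0,0,0,0,0,-0.016,0,0,0,0,0,-0.0163,0,0,0,0,0,-0.0163,0,0,0]}}

```text
clock: 12.85
eef_pos: [496.6, 183.3, 22.5]
eef_rot: [3.141, -0.0, 1.274]
wrist_force: [-2.5, -0.4, 3.2]
finger_gap: 29.0
finger_force: 40.0
```

{"name": "jog_arm", "arguments": {"plan": [0,0,0,0,0,0,0,0,0,0,0,0,0,0,0,0,0,0,0,0,0,0,0,0,0,0,0,0,0,0,0,0,0,0,0,0], "claw": 0.065}}

```text
clock: 13.45
eef_pos: [496.6, 183.3, 22.1]
eef_rot: [-3.142, 0.0, 1.274]
wrist_force: [-0.1, -0.4, -0.5]
finger_gap: 64.7
finger_force: 0.0
```

{"name": "jog_arm", "arguments": {"plan": [0,0,0.02,0,0,0,0,0,0.06,0,0,0,0,0,0.1,0,0,0,0,0,0.125,0,0,0,0.0179,-0.4148,0.125,0,0,7.65,0.0179,-0.4148,0.125,0,0,7.65,0.0179,-0.4148,0.125,0,0,7.65,0.0179,-0.4148,0.125,0,0,7.65,0.0179,-0.4148,0.125,0,0,7.65,0.0179,-0.4148,0.125,0,0,7.65,0.0179,-0.4148,0.125,0,0,7.65,0.0179,-0.4148,0.125,0,0,7.65,0.0179,-0.4148,0.125,0,0,7.65,0.0179,-0.4148,0.125,0,0,7.65,0.0179,-0.4148,0.125,0,0,7.65,0.0179,-0.4148,0.125,0,0,7.65,0.0179,-0.4148,0.125,0,0,7.65]}}

```text
clock: 15.15
eef_pos: [514.7, -230.2, 147.3]
eef_rot: [3.141, -0.0, 1.409]
wrist_force: [0.1, -0.9, 1.3]
finger_gap: 65.3
finger_force: 0.0
```

```bash
python3 - <<'E'
from h import *
p,d,c=snap('scene'); save(cv2.resize(p[80:350,170:450],None,fx=2.1,fy=2.1,interpolation=2),'hover3')
E
```

```text
(no output)
```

View pics/hover3.png

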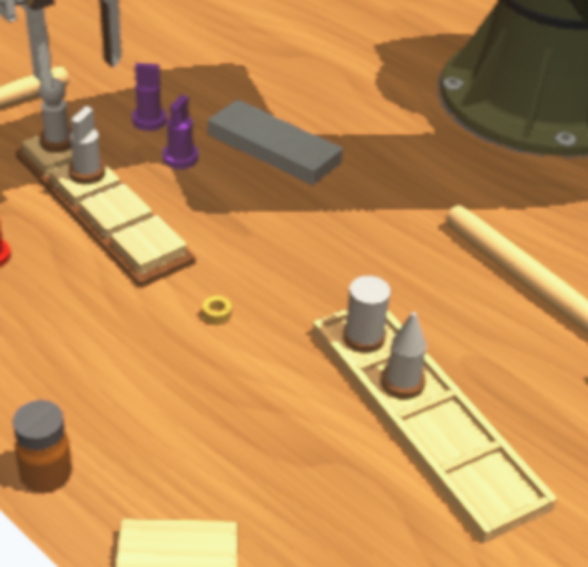

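Flat (366,320) and cone (405,360) stand in their bays, and the gripper is over the steel ridge (87,150). Descend and grip.

{"name": "jog_arm", "arguments": {"plan": [0,0,-0.02,0,0,0,0,0,-0.045,0,0,0,0,0,-0.07,0,0,0,0,0,-0.093,0,0,0,0,0,-0.105,0,0,0,0,0,-0.1087,0,0,0,0,0,-0.1087,0,0,0,0,0,-0.1087,0,0,0]}}

```text
clock: 16.0
eef_pos: [515.0, -231.7, 39.5]
eef_rot: [3.14, 0.0, 1.408]
wrist_force: [0.8, 0.5, -0.8]
finger_gap: 64.9
finger_force: 0.0
```

{"name": "jog_arm", "arguments": {"plan": [0,0,0,0,0,0,0,0,0,0,0,0,0,0,0,0,0,0,0,0,0,0,0,0,0,0,0,0,0,0,0,0,0,0,0,0,0,0,0,0,0,0,0,0,0,0,0,0], "claw": 0.015, "force": 40}}

```text
clock: 16.8
eef_pos: [514.5, -231.6, 38.5]
eef_rot: [3.141, 0.0, 1.408]
wrist_force: [-0.6, 0.1, 1.2]
finger_gap: 27.2
finger_force: 40.0
```

{"name": "jog_arm", "arguments": {"plan": [0,0,0.01,0,0,0,0,0,0.03,0,0,0,0,0,0.06,0,0,0,0,0.005,0.09,0,0,0,0,0.025,0.1,0,0,0,0,0.06,0.1,0,0,-1,0,0.1,0.1,0,0,-2,0,0.142,0.1,0,0,-3,0,0.184,0.1,0,0,-4,0,0.226,0.1,0,0,-5,0,0.268,0.1,0,0,-6,0,0.31,0.1,0,0,-7,0,0.352,0.1,0,0,-7.65,0.001,0.394,0.1,0,0,-7.65,0.001,0.43,0.1,0,0,-7.65,0.001,0.458,0.1,0,0,-7.65,0.001,0.472,0.1,0,0,-7.65,0.001,0.476,0.1,0,0,-7.65,0.001,0.476,0.1,0,0,-7.65,0.001,0.476,0.1,0,0,-7.65]}}

```text
clock: 18.8
eef_pos: [515.6, 243.3, 138.5]
eef_rot: [-3.142, 0.0, 1.273]
wrist_force: [1.0, 0.6, -2.4]
finger_gap: 27.2
finger_force: 40.0
```

{"name": "jog_arm", "arguments": {"plan": [0,0,-0.01,0,0,0,0,0,-0.035,0,0,0,0,0,-0.065,0,0,0,0,0,-0.09,0,0,0,0,0,-0.102,0,0,0,0,0,-0.108,0,0,0,0,0,-0.112,0,0,0,0,0,-0.114,0,0,0,0,0,-0.1152,0,0,0,0,0,-0.116,0,0,0,0,0,-0.1163,0,0,0,0,0,-0.1163,0,0,0]}}

```text
clock: 20.0
eef_pos: [515.6, 244.6, 22.5]
eef_rot: [3.141, -0.0, 1.274]
wrist_force: [0.2, -0.3, -0.3]
finger_gap: 27.7
finger_force: 40.0
```

{"name": "jog_arm", "arguments": {"plan": [0,0,-0.0003,0,0,0,0,0,-0.0003,0,0,0,0,0,-0.0003,0,0,0]}}

```text
clock: 20.3
eef_pos: [515.6, 244.6, 22.5]
eef_rot: [3.141, -0.0, 1.274]
wrist_force: [-2.0, -0.3, 4.7]
finger_gap: 27.5
finger_force: 40.0
```

{"name": "jog_arm", "arguments": {"plan": [0,0,0,0,0,0,0,0,0,0,0,0,0,0,0,0,0,0,0,0,0,0,0,0,0,0,0,0,0,0,0,0,0,0,0,0], "claw": 0.065}}

```text
clock: 20.9
eef_pos: [515.4, 244.5, 21.8]
eef_rot: [-3.142, 0.0, 1.274]
wrist_force: [-0.3, -0.7, -0.4]
finger_gap: 64.6
finger_force: 0.0
```

{"name": "jog_arm", "arguments": {"plan": [0,0,0.02,0,0,0,0,0,0.06,0,0,0,0,0,0.1,0,0,0,0,0,0.125,0,0,0,-0.014,-0.5425,0.125,0,0,7.65,-0.014,-0.5425,0.125,0,0,7.65,-0.014,-0.5425,0.125,0,0,7.65,-0.014,-0.5425,0.125,0,0,7.65,-0.014,-0.5425,0.125,0,0,7.65,-0.014,-0.5425,0.125,0,0,7.65,-0.014,-0.5425,0.125,0,0,7.65,-0.014,-0.5425,0.125,0,0,7.65,-0.014,-0.5425,0.125,0,0,7.65,-0.014,-0.5425,0.125,0,0,7.65,-0.014,-0.5425,0.125,0,0,7.65,-0.014,-0.5425,0.125,0,0,7.65,-0.014,-0.5425,0.125,0,0,7.65,-0.014,-0.5425,0.125,0,0,7.65,-0.014,-0.5425,0.125,0,0,7.65,-0.014,-0.5425,0.125,0,0,7.65]}}

```text
clock: 22.9
eef_pos: [501.8, -297.2, 147.1]
eef_rot: [3.141, 0.0, 1.409]
wrist_force: [0.7, 0.3, 0.2]
finger_gap: 65.0
finger_force: 0.0
```

```bash
python3 - <<'E'
from h import *
p,d,c=snap('scene'); save(cv2.resize(p[50:350,150:450],None,fx=2,fy=2,interpolation=2),'hover4')
print(manip.read_state()['eef_pos'])
E
```

```text
[ 501.70720564 -297.28269728  147.02131157]
```

View pics/hover4.png

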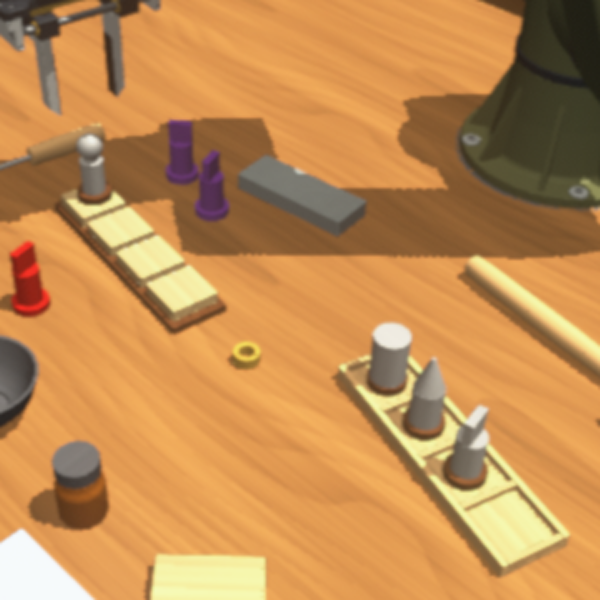

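Flat (390,360), cone (427,400) and ridge (468,450) stand in their bays. The fingers (55,110) and (118,93) straddle the ball stake (92,165).

{"name": "jog_arm", "arguments": {"plan": [0,0,-0.02,0,0,0,0,0,-0.045,0,0,0,0,0,-0.07,0,0,0,0,0,-0.093,0,0,0,0,0,-0.105,0,0,0,0,0,-0.1084,0,0,0,0,0,-0.1084,0,0,0,0,0,-0.1084,0,0,0]}}

```text
clock: 23.75
eef_pos: [502.0, -298.3, 39.6]
eef_rot: [3.14, 0.001, 1.408]
wrist_force: [-0.8, -0.2, 0.4]
finger_gap: 64.8
finger_force: 0.0
```

{"name": "jog_arm", "arguments": {"plan": [0,0,0,0,0,0,0,0,0,0,0,0,0,0,0,0,0,0,0,0,0,0,0,0,0,0,0,0,0,0,0,0,0,0,0,0,0,0,0,0,0,0,0,0,0,0,0,0], "claw": 0.015, "force": 40}}

```text
clock: 24.55
eef_pos: [501.5, -298.0, 38.5]
eef_rot: [3.141, 0.0, 1.408]
wrist_force: [-0.2, -0.1, 1.6]
finger_gap: 27.2
finger_force: 40.0
```

{"name": "jog_arm", "arguments": {"plan": [0,0,0.01,0,0,0,0,0,0.03,0,0,0,0,0,0.06,0,0,0,0,0.005,0.09,0,0,0,0.001,0.025,0.1,0,0,0,0.003,0.06,0.1,0,0,-1,0.005,0.1,0.1,0,0,-1,0.008,0.142,0.1,0,0,-2,0.01,0.184,0.1,0,0,-2,0.012,0.226,0.1,0,0,-3,0.014,0.268,0.1,0,0,-3,0.017,0.31,0.1,0,0,-4,0.019,0.352,0.1,0,0,-4,0.021,0.394,0.1,0,0,-5,0.023,0.436,0.1,0,0,-5,0.026,0.478,0.1,0,0,-6,0.028,0.518,0.1,0,0,-6,0.03,0.55,0.1,0,0,-7,0.031,0.572,0.1,0,0,-7.65,0.032,0.59,0.1,0,0,-7.65]}}

```text
clock: 26.55
eef_pos: [533.1, 293.4, 138.7]
eef_rot: [-3.141, 0.0, 1.275]
wrist_force: [-0.3, -0.7, -1.7]
finger_gap: 27.2
finger_force: 40.0
```

{"name": "jog_arm", "arguments": {"plan": [0.0006,0.0107,0,0,0,0,0.0006,0.0137,0,0,0,0,0.0006,0.0137,0,0,0,0,0.0006,0.0137,-0.01,0,0,0,0.0006,0.0137,-0.035,0,0,0,0.0006,0.0137,-0.065,0,0,0,0.0006,0.0137,-0.09,0,0,0,0.0006,0.0137,-0.102,0,0,0,0.0006,0.0137,-0.108,0,0,0,0.0006,0.0137,-0.112,0,0,0,0.0006,0.0137,-0.114,0,0,0,0.0006,0.0137,-0.1152,0,0,0,0.0006,0.0137,-0.116,0,0,0,0.0006,0.0137,-0.1164,0,0,0,0.0006,0.0137,-0.1164,0,0,0,0.0006,0.0137,-0.1164,0,0,0]}}

```text
clock: 28.15
eef_pos: [534.3, 305.8, 22.5]
eef_rot: [3.141, -0.001, 1.274]
wrist_force: [0.6, -0.3, 1.3]
finger_gap: 27.4
finger_force: 40.0
```

{"name": "jog_arm", "arguments": {"plan": [0,0,-0.0003,0,0,0,0,0,-0.0003,0,0,0,0,0,-0.0003,0,0,0]}}

```text
clock: 28.45
eef_pos: [534.5, 305.9, 22.5]
eef_rot: [3.141, -0.001, 1.274]
wrist_force: [0.1, -0.3, 5.4]
finger_gap: 27.1
finger_force: 40.0
```

{"name": "jog_arm", "arguments": {"plan": [0,0,0,0,0,0,0,0,0,0,0,0,0,0,0,0,0,0,0,0,0,0,0,0,0,0,0,0,0,0,0,0,0,0,0,0], "claw": 0.065}}

```text
clock: 29.05
eef_pos: [534.0, 305.7, 21.7]
eef_rot: [-3.142, 0.0, 1.274]
wrist_force: [-0.4, -0.0, 0.0]
finger_gap: 64.6
finger_force: 0.0
```

{"name": "jog_arm", "arguments": {"plan": [0,0,0.02,0,0,0,0,0,0.06,0,0,0,0,0,0.1,0,0,0,0,0,0.14,0,0,0,0,0,0.16,0,0,0,-0.04,-0.2,0.18,0,0,0,-0.04,-0.2,0.18,0,0,0,-0.04,-0.2,0.18,0,0,0,-0.04,-0.2,0.18,0,0,0,-0.04,-0.3,0.18,0,0,0,-0.04,-0.3,0.18,0,0,0,-0.04,-0.3,0.18,0,0,0,-0.04,-0.3,0.18,0,0,0,-0.04,-0.3,0.18,0,0,0]}}

```text
clock: 30.45
eef_pos: [494.1, 6.5, 201.8]
eef_rot: [-3.142, -0.0, 1.275]
wrist_force: [-0.2, 0.3, 0.5]
finger_gap: 64.9
finger_force: 0.0
```

```bash
python3 - <<'E'
from h import *
p,d,c=snap('scene'); save(cv2.resize(p[60:350,150:450],None,fx=2,fy=2,interpolation=2),'end')
p,d,c=snap('top'); save(cv2.resize(p[180:270,100:250],None,fx=5,fy=5,interpolation=2),'endtop')
print(manip.read_state()['wrist_force'])
E
```

```text
[ 0.12515672 -0.45314334  0.65857907]
```

View pics/end.png

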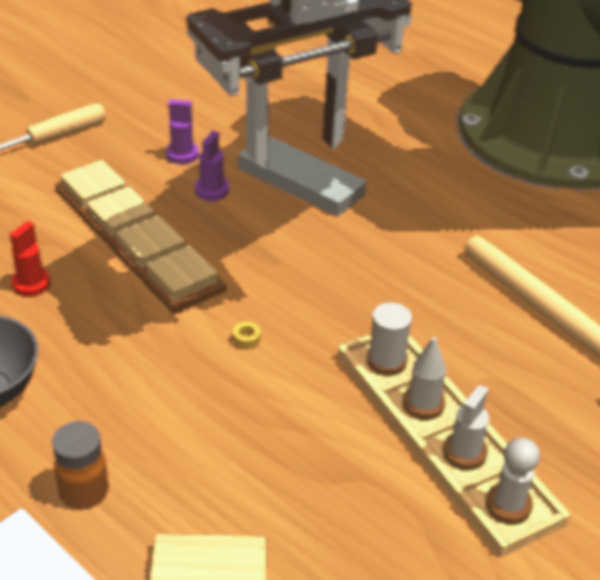

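View pics/endtop.png

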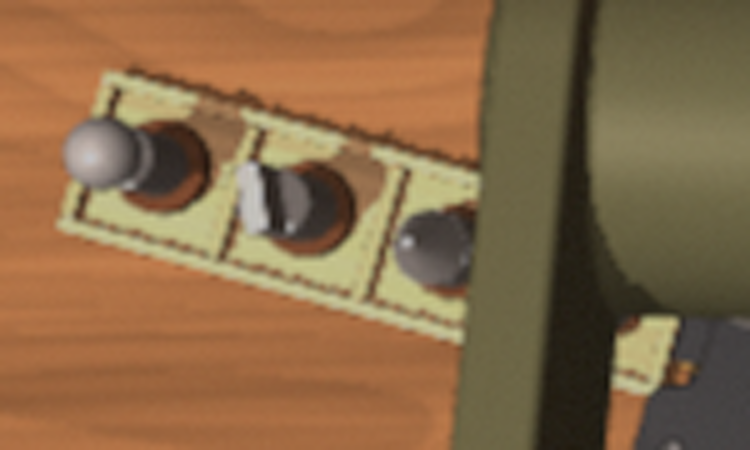

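All four stand free within their bays. In the scene view, from the rightmost bay, they are flat (390,335), cone (427,380), ridge (468,430) and ball (513,480). The top view shows the ball's and ridge's feet clear of the walls, and the gripper touches nothing.

```bash
python3 -c "
from cell import manip; print(manip.sign_off())"
```

```text
the job is handed in; nothing more can be done
None
```

The job is handed in: all four stakes stand upright and released in the tray in reverse order (rightmost bay to leftmost: flat, cone, ridge, ball), about 30 s on the robot's clock, and the look-alikes were left alone.

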